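# Refill the shadow-cut microscope kit tray

## Robot

A 6-joint arm with a two-finger parallel gripper is mounted at the origin on a cart in front of the work surface, level with it; the furniture and walls round the work are solid. World frame = base frame: x ahead of the robot, y to its left, z up, the work surface at z = 0. Lengths are in m, angles in rad, forces in N, time in s.
With the tool pointing down it reaches from about 0.35 to 0.875 m from the base axis. Payload 15.5 kg.
Tool frame: the origin (TCP) lies midway between the tips of the shut fingers; the grasp point (between the pads) lies 19 mm behind it; z points along the fingers, y is the line along which they close (so a half turn about z gives the same grasp; the last joint's range is limited). The gripper opens to 85 mm and grips with 20 to 120 N. Pads are 22 mm wide; open, the fingers measure 114 mm over their backs; the gripper's body (76 mm by 85 mm) begins 54 mm behind the grasp point. The pads swing forward as they close: fully open they stand 13 mm farther back than shut.
Start: joints at [-1.361, 0.494, 1.345, -0, 1.302, -0.096], TCP at [0.188, -0.596, 0.231] pointing down, gripper open.
Joint ranges: [-2.91, 2.91], [-0.82, 2.16], [0.22, 2.67], [-1.22, 4.37], [0.12, 2.79], [-3.08, 3.08]. Speed limits (rad/s): [1.89, 1.89, 2.57, 3.01, 3.01, 3.01].

## Interface

Orientations are given as a rotation vector (axis times angle).
In Python, from bench import sensors, read_camera, camera_model, bot, cut_out, mark_of gives the robot as it stands.
- The arm moves only by the shell command python3 -m handwheel 'ROWS' [FORCE]. ROWS is JSON, a list of rows, each an object of numbers: "rx", "ry", "rz": the turn, a rotation vector about the world's x, y, z in rad; "x", "y", "z": the shift along the world's x, y, z in m; "fingers": the opening, from -1 (shut) to 1 (fully open), so that 0 is half open. In form: [{"rx": .., "ry": .., "rz": .., "x": .., "y": .., "z": .., "fingers": ..}, ...]. A call has 1 to 12 rows; each row shifts and turns the commanded pose from where the row before left it; what a row does not reach is not made up. A row lasts 1/12 s, in which the tool goes at most 41.7 mm and 7.16 degrees, less where a joint would pass 70% of its speed; a pose out of reach is approached as far as the arm can. A call with a gripper value outside its range is refused whole. The fingers move at their own pace and stop on an object; FORCE is the grip in N (left out, the last holds). Time passes only in rows, so rows that do not move let the fingers close. It gives the time, the measured TCP pose, the force, the opening and the grip force at its end, in the units of the state.
- sensors.state(): the state, without advancing time (a new reading comes with each control period).
- read_camera(name): name is "scene" or "top"; returns the picture (384x512x3 uint8, red, green, blue); there is no depth.
- camera_model(name): a dict with "vfov" (degrees; the focal length in pixels is half the picture's height over the tangent of half this angle, whatever the lens; pixels are square), "cx", "cy" (the principal point, pixels), "eye" and "orientation" of the camera in the world. Camera axes: x right, y up, looking along -z (the intrinsics and any distortion apply to the point x, -y, -z); pixel columns grow to the right and rows downward; lengths in m; the calibration is good to about 2 mm. A picture is of the moment at which its call begins. camera_model takes no time and is no camera call.
- bot.hand_in(): hands the job in; it is judged then, once.
Trained networks look in the newest picture that a camera, given by its name, has taken for a name from the list of things; names that differ only in an ending like _2 or _b are one class to them, and where a whole thing is asked for, a point or a joint stands for the part that bears it (a point fixed in the world has none). Each returns a list of dicts, best first, with "p" (0 to 1); they miss things now and then, are a little off and sometimes report something else, mostly with a low value. They report only what shows in the picture. A call takes as long as a camera call. They do not tell look-alikes from the thing itself.
- cut_out(name, camera): "region" (384x512 bool, what is visible of it) and "point" ([column, row] in pixels, amid what is visible of it).
- mark_of(name, camera): "point" ([column, row] in pixels: a listed point, or the origin of a listed thing).
The state is a dict: "time": time; "q": joint angles; "joint_velocities": joint speeds; "tau": joint torques, N m; "tool_pos": TCP position; "tool_rot": TCP orientation; "ft_force": force on the tool from outside, world axes, zero at the start; "ft_torque": the same for the moment, N m; "finger_gap": finger opening in m; "gripper_force": force on a finger pad.
Only numpy, scipy, OpenCV 4.12 (cv2) and the standard library are available. Lean on these libraries where they do the work, as an engineer would, in place of code of your own. Each camera call takes 0.05 s, during which the arm holds its last target. There are 200 camera calls.

## Task

Two parts are missing from the shadow-cut kit tray on the left of the worktop: the small oblong carton with the spare lamp and the round screw canister that holds an objective; both stand on the worktop between the microscope and the tray. Set the carton flat in the oblong cut-out with the finger notches and stand the canister upright, lid up, in the round cut-out, each right down on the floor of its own cut-out. Leave the square box of cover glasses in its cut-out; the flat round culture dish and the slim bottle standing near by do not belong in the tray.

Things in the scene. Friction and masses are not known exactly. Their poses are not given: they have to be found in the camera images.
- kit_tray: Fixed tray 158 (its x) by 188 (its y) mm, rim 17 mm high, filled with grey foam, its top 16 mm above the worktop. Origin: centre of the underside, z up. Three cut-outs, floors 6 mm above the worktop. Oblong: centre x 0, y +41 mm, 75 (x) by 54 (y) mm, a notch 44 mm wide in each long side out to 42 mm from its centre. Round: centre x -34, y -49 mm, 49 mm across. Square: x +35, y -49, 62 mm.
- carton: Oblong card carton of a spare lamp 40 (its x) by 61 (its y) by 41 (its z) mm, 30 g, on the worktop, z up. Origin: centre of its underside. Grasp it across its 40 mm width (its x). It goes in the oblong cut-out, its length along the tray's x, either way round; seated, it stands 31 mm above the foam.
- canister: Upright round screw canister, pale body, dark lid (does not come off), 35 mm in diameter, 58 mm high, 50 g, standing on the worktop. Origin: centre of its underside, z up along its axis. It goes in the round cut-out; seated, it stands 48 mm above the foam. The tall microscope (world x over 0.46 m, y -0.18 to 0.05 m) is to its right: bring the arm round in front of it.
- coverslip_box: Low square card box of cover glasses, 54 by 53 by 20 mm, already lying in the tray's square cut-out, 10 mm proud of the foam. Origin: centre of its underside, z up. It stays there.
Not all that is in view belongs to the job. Of the things that look like the carton, the middle-sized one is meant. What is shaped like the canister but blue is not meant.

How it is judged:
By the outcome, as a careful person would: the job done as asked, in the order asked, and still so for the second after the job is handed in, with the robot touching nothing.
It also fails if it takes over 53 s, if anything falls off the work surface, if the arm or the gripper's body presses on something with over 40 N, if the wrist force passes 120 N, or if a joint passes its speed limit or range.

## Working session

There is one attempt and no reset: what is moved stays moved. The work goes in short steps, Python scripts to look and compute and a shell command to move; the robot and the scene stay as the last step left them, time stands still between calls to the robot, and variables do not carry over. Pictures are saved under pics/ and viewed, at most 10 in all, crops included, and the job is handed in when it is done.

```bash
mkdir -p pics; ls; cat > h.py <<'E'
import numpy as np, cv2
from bench import sensors, read_camera, camera_model, bot, cut_out, mark_of
from scipy.spatial.transform import Rotation as R
def cam(n):
    m=camera_model(n); o=np.array(m["orientation"],float)
    Rm=o if o.shape==(3,3) else (R.from_rotvec(o).as_matrix() if o.size==3 else None)
    return m,Rm,192/np.tan(np.radians(m["vfov"])/2)
def shot(n,f):
    im=read_camera(n); cv2.imwrite(f,im[:,:,::-1]); return im
E
python3 - <<'E'
from h import *
for n in("scene","top"):
    print(camera_model(n)); im=read_camera(n); cv2.imwrite(f"pics/{n}0.png",im[:,:,::-1])
    for t in("kit_tray","carton","canister","coverslip_box"):
        for k,d in(("c",cut_out(t,n)),("m",mark_of(t,n))):
            print(n,t,k,[(round(e["p"],2),np.round(e["point"]).tolist()) for e in d])
a=cv2.imread("pics/scene0.png");b=cv2.imread("pics/top0.png")
print(sensors.state())
E
```

```text
pics
{'vfov': 56.15351307373743, 'cx': 252.85487450321395, 'cy': 191.91968120108294, 'eye': array([ 0.9105121 , -0.21826958,  0.82153502]), 'orientation': array([0.50602399, 0.27757479, 0.9852083 ])}
scene kit_tray c [(0.65, [338.0, 135.0])]
scene kit_tray m [(0.79, [335.0, 140.0])]
scene carton c [(0.93, [302.0, 192.0]), (0.7, [346.0, 190.0]), (0.65, [162.0, 289.0])]
scene carton m [(0.77, [300.0, 196.0]), (0.62, [169.0, 296.0]), (0.6, [346.0, 194.0])]
scene canister c [(0.65, [158.0, 203.0])]
scene canister m [(0.65, [161.0, 210.0])]
scene coverslip_box c [(0.81, [325.0, 148.0]), (0.45, [340.0, 137.0])]
scene coverslip_box m [(0.68, [327.0, 154.0])]
{'vfov': 46.2030122769526, 'cx': 255.66206912401012, 'cy': 181.79312365668198, 'eye': array([0.3387741 , 0.05082024, 1.25943424]), 'orientation': array([ 0.11158328, -0.11172887, -1.56605151])}
top kit_tray c [(0.92, [149.0, 208.0])]
top kit_tray m [(0.87, [151.0, 204.0]), (0.24, [169.0, 196.0])]
top carton c [(0.66, [180.0, 150.0]), (0.61, [222.0, 166.0]), (0.56, [364.0, 149.0])]
top carton m [(0.8, [361.0, 151.0]), (0.7, [221.0, 168.0
[... 255 characters left out ...]
75.0, 194.0])]
{'time': 0.9, 'q': array([-1.36149532e+00,  4.93583718e-01,  1.34548779e+00, -1.41383834e-05,
        1.30249499e+00, -9.55008486e-02]), 'joint_velocities': array([ 0.00094872, -0.00127765,  0.00195063,  0.00050615,  0.00068019,
       -0.00030834]), 'tau': array([ 5.26888398e-04, -8.82002378e+01, -3.84260416e+01,  6.83633561e-05,
        8.36749405e-04,  2.44680461e-05]), 'tool_pos': array([ 0.18756527, -0.59620149,  0.23129124]), 'tool_rot': array([ 3.10515236e+00,  4.76932160e-01, -1.90427474e-05]), 'ft_force': array([ 0.23785111,  0.40844773, -0.29614553]), 'ft_torque': array([ 0.03114559, -0.04931354,  0.0345506 ]), 'gripper_force': 0.0, 'finger_gap': 0.08539803361121835}
```

View pics/scene0.png

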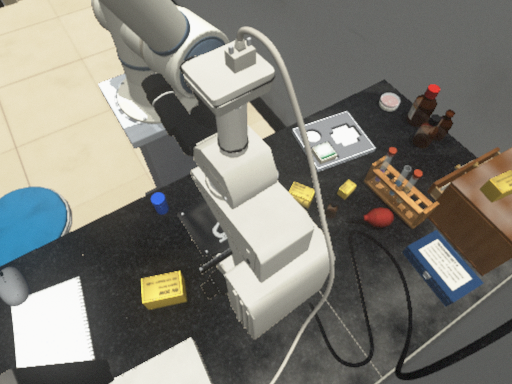

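View pics/top0.png

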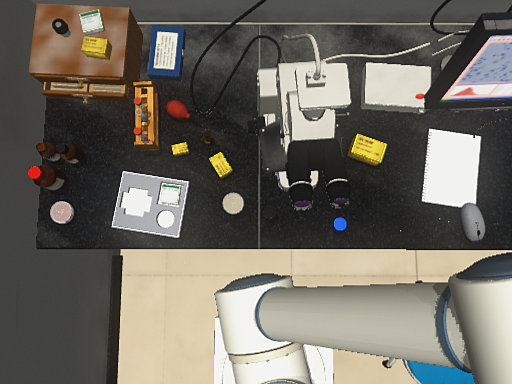

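Carton look-alikes in top: (180,150) small, (221,165) middle, (368,149) large, (96,46) on the cabinet. Canister candidates: blue (340,224), not meant, and the dark-lidded one at about (268,211). I'll enlarge and measure these.

```bash
cat >> h.py <<'E'
def ray(n,p,z):
    m,Rm,f=cam(n); d=Rm@np.array([(p[0]-m["cx"])/f,-(p[1]-m["cy"])/f,-1]); e=np.array(m["eye"])
    return e+d*(z-e[2])/d[2]
def proj(n,P):
    m,Rm,f=cam(n); c=(np.atleast_2d(P)-m["eye"])@Rm
    return np.c_[m["cx"]+f*c[:,0]/-c[:,2], m["cy"]-f*c[:,1]/-c[:,2]]
E
python3 - <<'E'
from h import *
im=read_camera("top"); 
c=im[135:255,110:290]; cv2.imwrite("pics/crop1.png",cv2.resize(c,None,fx=4.4,fy=4.4,interpolation=cv2.INTER_CUBIC)[:,:,::-1])
for d in cut_out("carton","top"):
    r=cv2.minAreaRect(cv2.findContours(d["region"].astype(np.uint8),0,1)[0][0]); q=np.array([ray("top",p,.041) for p in cv2.boxPoints(r)])
    print("carton",d["point"],q.mean(0),np.linalg.norm(np.diff(q,axis=0),axis=1))
hsv=cv2.cvtColor(im,cv2.COLOR_RGB2HSV)
y=cv2.inRange(hsv,(20,120,90),(35,255,255))
for k in cv2.findContours(y,0,1)[0]:
    if cv2.contourArea(k)>40:
        r=cv2.minAreaRect(k);q=np.array([ray("top",p,.041) for p in cv2.boxPoints(r)]);print("yellow",r,q.round(3).tolist(),np.linalg.norm(np.diff(q,axis=0),axis=1))
for d in cut_out("kit_tray","top"):
    k=max(cv2.findContours(d["region"].astype(np.uint8),0,1)[0],key=cv2.contourArea);r=cv2.minAreaRect(k);q=np.array([ray("top",p,.017) for p in cv2.boxPoints(r)]);print("tray",r,q.round(3).tolist(),q.mean(0),np.linalg.norm(np.diff(q,axis=0),axis=1))
for d in cut_out("canister","top"): print(d["p"],d["point"],ray("top",d["point"],.058),d["region"].sum())
for d in mark_of("canister","top"): print(d["p"],d["point"],ray("top",d["point"],0))
for d in cut_out("coverslip_box","top"): print(d["p"],d["point"],ray("top",d["point"],.026))
for n,p in(("round",(165,219)),("dish",(232,203))): print(n,ray("top",p,.01))
E
```

```text
carton [218.4, 167.3] [0.56016379 0.14789419 0.041     ] [0.03869427 0.06715579 0.03844314]
carton [362.3, 148.3] [ 0.60513188 -0.25550783  0.041     ] [0.06903186 0.09419754 0.068792  ]
carton [182.0, 147.6] [0.6051056  0.26058507 0.041     ] [0.04486005 0.03474641 0.04468838]
yellow ((220.19117736816406, 163.9853057861328), (22.4663143157959, 14.74887752532959), 59.036251068115234) [[0.579, 0.182, 0.041], [0.6, 0.147, 0.041], [0.546, 0.115, 0.041], [0.525, 0.15, 0.041]] [0.04065798 0.06289669 0.04040705]
yellow ((179.5384521484375, 148.19232177734375), (10.78638744354248, 15.885407447814941), 78.69007110595703) [[0.617, 0.286, 0.041], [0.626, 0.243, 0.041], [0.596, 0.237, 0.041], [0.587, 0.28, 0.041]] [0.04381069 0.03057952 0.04366242]
yellow ((368.06207275390625, 149.59840393066406), (32.347599029541016, 24.206186294555664), 19.09349250793457) [[0.586, -0.206, 0.041], [0.651, -0.23, 0.041], [0.621, -0.313, 0.041], [0.557, -0.289, 0.041]] [0.06900074 0.08891151 0.06877718]
yellow ((94.42000579833984, 47.059993743896484), (26.02153205871582, 19.79899024963379), 8.130102157592773) [[0.877, 0.552, 0.041], [0.936, 0.547, 0.041], [0.925, 0.473, 0.041], [0.866, 0.478, 0.041]] [0.05936211 0.07522091 0.05925914]
tray ((150.39633178710938, 203.54794311523438), (69.4969253540039, 58.608985900878906), 10.713123321533203) [[0.393, 0.449, 0.017], [0.554, 0.426, 0.017], [0.518, 0.234, 0.017], [0.359, 0.26, 0.017]] [0.45603722 0.34233595 0.017     ] [0.162318   0.19541845 0.16154886]
0.61 [339.7, 223.4] [ 0.39936739 -0.17299165  0.058     ] 148
0.68 [152.5, 205.8] [0.45054083 0.3401204  0.        ]
0.65 [337.6, 219.9] [ 0.41202795 -0.17817095  0.        ]
0.56 [171.9, 193.2] [0.48317223 0.28183888 0.026     ]
round [0.41304668 0.30192541 0.01      ]
dish [0.45788489 0.1166673  0.01      ]
```

View pics/crop1.png

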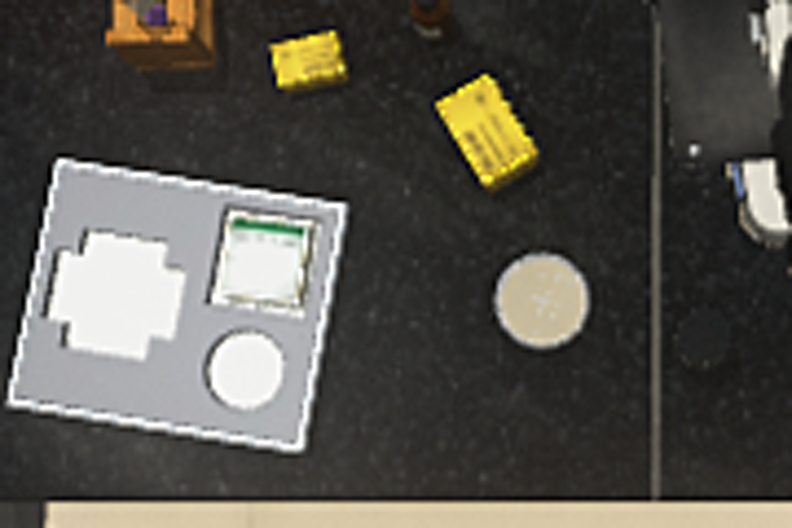

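The middle-sized carton is at top (221,164), measuring 40×62 mm. The small one, (180,148), is 31×44 mm, and the large one is 69×89 mm. The canister's dark lid is faint at about (270,211). The blue one at (340,224) is the decoy, and the beige disc at (232,203) is the dish. The tray's x points away from the robot: the square cut-out is far, the round one near, the oblong one left.

```bash
python3 - <<'E'
from h import *
from scipy.optimize import least_squares
px=lambda p:(110+(np.array(p)+.5)/4.4-.5, )[0] if 0 else np.array([110+(p[0]+.5)/4.4-.5,135+(p[1]+.5)/4.4-.5])
# tray rim corners at z=.017
loc=np.array([[.079,.094],[.079,-.094],[-.079,-.094],[-.079,.094]])
obs=np.array([px(p) for p in((58,158),(347,203),(300,449),(10,404))])
def P(v,l,z): c,s=np.cos(v[2]),np.sin(v[2]); return np.c_[v[0]+c*l[:,0]-s*l[:,1],v[1]+s*l[:,0]+c*l[:,1],np.full(len(l),z)]
r=least_squares(lambda v:(proj("top",P(v,loc,.017))-obs).ravel(),[.45,.34,-.14]);v=r.x
print("tray",v,np.degrees(v[2]),r.fun.round(1))
H=P(v,np.array([[0,.041],[-.034,-.049],[.035,-.049]]),.006);print("holes",H.round(4).tolist(),(proj("top",H)).round(1).tolist(),(proj("scene",H)).round(1).tolist())
lc=np.array([[.02,.0305],[.02,-.0305],[-.02,-.0305],[-.02,.0305]])
for n in("top","scene"):
    im=read_camera(n);y=cv2.inRange(cv2.cvtColor(im,cv2.COLOR_RGB2HSV),(20,120,60),(35,255,255))
    g=(220,164) if n=="top" else (301,193)
    k=min(cv2.findContours(y,0,1)[0],key=lambda k:np.hypot(*(k.reshape(-1,2).mean(0)-g))if cv2.contourArea(k)>40 else 1e9)
    M=np.zeros(y.shape,np.uint8);cv2.drawContours(M,[k],-1,255,-1)
    def sil(v):
        A=np.zeros((384*4,512*4),np.uint8)
        pts=np.r_[proj(n,P(v,lc,0.)),proj(n,P(v,lc,.041))]
        cv2.fillConvexPoly(A,cv2.convexHull(((pts+.5)*4).astype(np.float32)).astype(np.int32),255);return cv2.resize(A,(512,384),interpolation=cv2.INTER_AREA)
    from scipy.optimize import minimize
    b=min((minimize(lambda v:np.abs(sil(v).astype(float)-M).sum()/255,[.56,.148,a],method="Nelder-Mead",options=dict(initial_simplex=[[.555,.143,a],[.575,.145,a],[.56,.16,a],[.56,.148,a+.2]])) for a in(-1.0,-.8)),key=lambda b:b.fun)
    print(n,"carton",b.x,np.degrees(b.x[2]),b.fun,M.sum()/255)
p=px((704,337));print("canister",p,ray("top",p,.058),ray("top",p,0))
im=read_camera("top");c=im[195:228,255:288];c=cv2.normalize(cv2.GaussianBlur(c,(3,3),.7).astype(float),None,0,255,cv2.NORM_MINMAX)
c=np.clip(im[190:235,250:300].astype(float)*4,0,255).astype(np.uint8)
cv2.imwrite("pics/can.png",cv2.resize(c,None,fx=12,fy=12,interpolation=cv2.INTER_CUBIC)[:,:,::-1])
E
```

```text
tray [ 0.45589103  0.34273637 -0.15392817] -8.819434307180384 [-0.3 -0.2  0.2 -0.1  0.7  0.4 -0.7 -0.1]
holes [[0.4622, 0.3833, 0.006], [0.4148, 0.2995, 0.006], [0.483, 0.2889, 0.006]] [[136.7, 201.4], [166.2, 218.5], [170.7, 194.1]] [[344.4, 135.7], [312.0, 136.7], [323.4, 153.9]]
top carton [ 0.56385037  0.14909737 -1.01530514] -58.17269957292205 22.92549019607843 354.0
scene carton [ 0.56260922  0.14993191 -0.90939058] -52.10424189891713 140.75294117647059 389.0
canister [269.61363636 211.20454545] [0.43150348 0.01345045 0.058     ] [0.43598005 0.0116464  0.        ]
```

View pics/can.png

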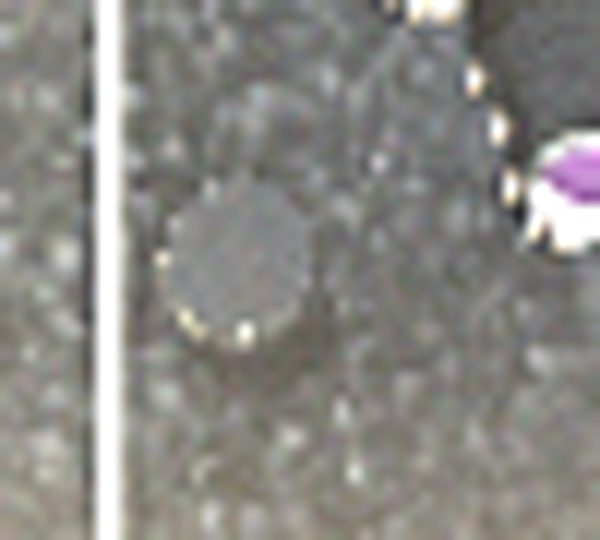

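The dark lid is confirmed as a round disc at px (269,211), which puts the canister at (0.432, 0.0135). The carton is at (0.5637, 0.149) and its width axis is at -58°. The carton goes first; I'm moving in front of the microscope.

```bash
python3 -m handwheel '[{"x":0.016,"y":0.035,"rz":0.02},{"x":0.016,"y":0.035,"rz":0.02},{"x":0.016,"y":0.035,"rz":0.02},{"x":0.016,"y":0.035,"rz":0.02},{"x":0.016,"y":0.035,"rz":0.02},{"x":0.016,"y":0.035,"rz":0.02},{"x":0.016,"y":0.035,"rz":0.02},{"x":0.006,"y":0.035,"rz":0.02},{"x":0.006,"y":0.035,"rz":0.02},{"x":0.006,"y":0.035,"rz":0.02},{"x":0.006,"y":0.035,"rz":0.02},{"x":0.006,"y":0.035,"rz":0.03}]' 30
```

```text
schema error: expected keys rx, ry, rz, x, y, z, fingers
```

```bash
python3 -m handwheel '[{"rx":0,"ry":0,"rz":0.02,"x":0.016,"y":0.035,"z":0,"fingers":1},{"rx":0,"ry":0,"rz":0.02,"x":0.016,"y":0.035,"z":0,"fingers":1},{"rx":0,"ry":0,"rz":0.02,"x":0.016,"y":0.035,"z":0,"fingers":1},{"rx":0,"ry":0,"rz":0.02,"x":0.016,"y":0.035,"z":0,"fingers":1},{"rx":0,"ry":0,"rz":0.02,"x":0.016,"y":0.035,"z":0,"fingers":1},{"rx":0,"ry":0,"rz":0.02,"x":0.016,"y":0.035,"z":0,"fingers":1},{"rx":0,"ry":0,"rz":0.02,"x":0.016,"y":0.035,"z":0,"fingers":1},{"rx":0,"ry":0,"rz":0.02,"x":0.006,"y":0.035,"z":0,"fingers":1},{"rx":0,"ry":0,"rz":0.02,"x":0.006,"y":0.035,"z":0,"fingers":1},{"rx":0,"ry":0,"rz":0.02,"x":0.006,"y":0.035,"z":0,"fingers":1},{"rx":0,"ry":0,"rz":0.02,"x":0.006,"y":0.035,"z":0,"fingers":1},{"rx":0,"ry":0,"rz":0.03,"x":0.006,"y":0.035,"z":0,"fingers":1}]' 30
```

```text
time: 2.35
tool_pos: [0.3295, -0.1747, 0.2315]
tool_rot: [3.021, 0.861, 0.001]
ft_force: [1.9, 0.5, 0.6]
finger_gap: 0.0854
gripper_force: 0.0
```

```bash
python3 -m handwheel '[{"rx":0,"ry":0,"rz":0,"x":0.004,"y":0.036,"z":0,"fingers":1},{"rx":0,"ry":0,"rz":0,"x":0.004,"y":0.036,"z":0,"fingers":1},{"rx":0,"ry":0,"rz":0,"x":0.004,"y":0.036,"z":0,"fingers":1},{"rx":0,"ry":0,"rz":0,"x":0.004,"y":0.036,"z":0,"fingers":1},{"rx":0,"ry":0,"rz":0,"x":0.004,"y":0.036,"z":0,"fingers":1},{"rx":0,"ry":0,"rz":0,"x":0.004,"y":0.036,"z":0,"fingers":1},{"rx":0,"ry":0,"rz":0,"x":0.004,"y":0.036,"z":0,"fingers":1},{"rx":0,"ry":0,"rz":0,"x":0.004,"y":0.036,"z":0,"fingers":1},{"rx":0,"ry":0,"rz":0,"x":0.036,"y":0.009,"z":-0.01,"fingers":1},{"rx":0,"ry":0,"rz":0,"x":0.036,"y":0.009,"z":-0.01,"fingers":1},{"rx":0,"ry":0,"rz":0,"x":0.036,"y":0.009,"z":-0.01,"fingers":1},{"rx":0,"ry":0,"rz":0,"x":0.036,"y":0.009,"z":-0.01,"fingers":1}]'
python3 - <<'E'
from h import *
print(np.round(sensors.state()["tool_pos"],4),sensors.state()["q"].round(2))
E
```

```text
time: 3.35
tool_pos: [0.5071, 0.1488, 0.1908]
tool_rot: [3.021, 0.862, 0.001]
ft_force: [0.3, 0.1, -0.1]
finger_gap: 0.0855
gripper_force: 0.0
[0.5071 0.1488 0.1908] [ 0.17  0.41  1.63 -0.    1.1   1.19]
```

```bash
python3 -m handwheel '[{"rx":0,"ry":0,"rz":0,"x":0.028,"y":0,"z":-0.02,"fingers":1},{"rx":0,"ry":0,"rz":0,"x":0.0285,"y":0,"z":-0.02,"fingers":1},{"rx":0,"ry":0,"rz":0,"x":0,"y":0,"z":-0.03,"fingers":1},{"rx":0,"ry":0,"rz":0,"x":0,"y":0,"z":-0.03,"fingers":1},{"rx":0,"ry":0,"rz":0,"x":0,"y":0,"z":-0.03,"fingers":1},{"rx":0,"ry":0,"rz":0,"x":0,"y":0,"z":0,"fingers":1}]'
python3 - <<'E'
from h import *
a=read_camera("scene")[150:230,250:350]; b=read_camera("top")[120:200,170:270]
cv2.imwrite("pics/g1.png",cv2.resize(np.hstack([a,b]),None,fx=4,fy=4,interpolation=cv2.INTER_CUBIC)[:,:,::-1])
E
```

```text
time: 3.85
tool_pos: [0.5593, 0.1473, 0.0565]
tool_rot: [-3.021, -0.86, 0.012]
ft_force: [-2.3, -1.0, -0.2]
finger_gap: 0.0855
gripper_force: 0.0
```

View pics/g1.png

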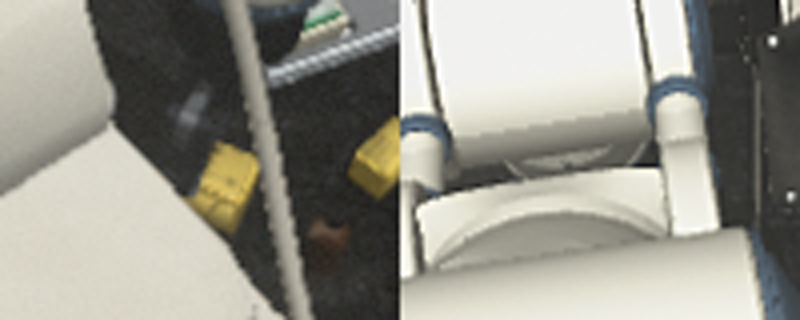

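The scene crop shows the carton unmoved at about (306,197). The arm hides the gripper, and nothing is being touched. Descending and closing.

```bash
python3 -m handwheel '[{"rx":0,"ry":0,"rz":0,"x":0.002,"y":0.001,"z":-0.016,"fingers":1},{"rx":0,"ry":0,"rz":0,"x":0.002,"y":0,"z":-0.016,"fingers":1},{"rx":0,"ry":0,"rz":0,"x":0,"y":0,"z":-0.014,"fingers":1},{"rx":0,"ry":0,"rz":0,"x":0,"y":0,"z":0,"fingers":1},{"rx":0,"ry":0,"rz":0,"x":0,"y":0,"z":0,"fingers":-0.5},{"rx":0,"ry":0,"rz":0,"x":0,"y":0,"z":0,"fingers":-0.5},{"rx":0,"ry":0,"rz":0,"x":0,"y":0,"z":0,"fingers":-0.5},{"rx":0,"ry":0,"rz":0,"x":0,"y":0,"z":0,"fingers":-0.5},{"rx":0,"ry":0,"rz":0,"x":0,"y":0,"z":0,"fingers":-0.5},{"rx":0,"ry":0,"rz":0,"x":0,"y":0,"z":0,"fingers":-0.5},{"rx":0,"ry":0,"rz":0,"x":0,"y":0,"z":0,"fingers":-0.5},{"rx":0,"ry":0,"rz":0,"x":0,"y":0,"z":0,"fingers":-0.5}]' 30
```

```text
time: 4.95
tool_pos: [0.5667, 0.149, 0.0166]
tool_rot: [3.021, 0.86, 0.003]
ft_force: [-2.1, 0.2, 13.4]
finger_gap: 0.0388
gripper_force: 29.6
```

```bash
python3 -m handwheel '[{"rx":0,"ry":0,"rz":0,"x":0,"y":0,"z":0.02,"fingers":-0.5},{"rx":0,"ry":0,"rz":0,"x":0,"y":0,"z":0.025,"fingers":-0.5},{"rx":0,"ry":0,"rz":0,"x":0,"y":0,"z":0.025,"fingers":-0.5},{"rx":0,"ry":0,"rz":-0.08,"x":-0.0113,"y":0.026,"z":0,"fingers":-0.5},{"rx":0,"ry":0,"rz":-0.08,"x":-0.0113,"y":0.026,"z":0,"fingers":-0.5},{"rx":0,"ry":0,"rz":-0.08,"x":-0.0113,"y":0.026,"z":0,"fingers":-0.5},{"rx":0,"ry":0,"rz":-0.08,"x":-0.0113,"y":0.026,"z":0,"fingers":-0.5},{"rx":0,"ry":0,"rz":-0.08,"x":-0.0113,"y":0.026,"z":0,"fingers":-0.5},{"rx":0,"ry":0,"rz":-0.08,"x":-0.0113,"y":0.026,"z":0,"fingers":-0.5},{"rx":0,"ry":0,"rz":-0.08,"x":-0.0113,"y":0.026,"z":0,"fingers":-0.5},{"rx":0,"ry":0,"rz":-0.08,"x":-0.0113,"y":0.026,"z":0,"fingers":-0.5},{"rx":0,"ry":0,"rz":-0.07,"x":-0.0113,"y":0.026,"z":0,"fingers":-0.5}]'
python3 - <<'E'
from h import *
a=read_camera("scene")[60:210,230:430]; b=read_camera("top")[130:280,60:260]
cv2.imwrite("pics/g2.png",cv2.resize(np.hstack([a,b]),None,fx=2,fy=2,interpolation=cv2.INTER_CUBIC)[:,:,::-1])
s=sensors.state();print(s["tool_pos"],s["tool_rot"],s["ft_force"],s["finger_gap"])
E
```

```text
time: 5.95
tool_pos: [0.4637, 0.3841, 0.0859]
tool_rot: [-3.131, 0.25, -0.001]
ft_force: [0.7, -0.4, -0.2]
finger_gap: 0.0388
gripper_force: 31.5
[0.46284486 0.38615861 0.08589544] [-3.13078316e+00  2.43915074e-01 -8.60128492e-04] [ 1.04986363 -0.17587211 -0.99414039] 0.03841429105600826
```

View pics/g2.png

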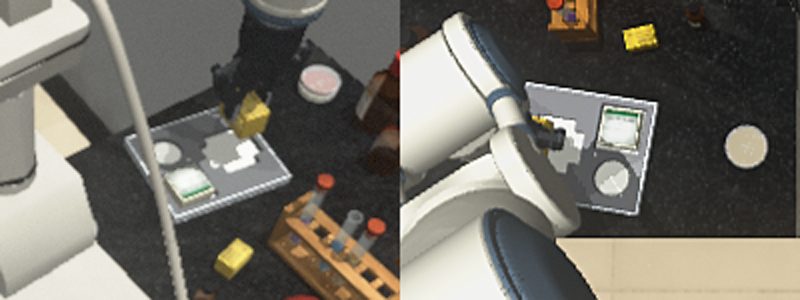

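The carton is held above the oblong cut-out (scene about (355,118)). I'll check its offset in the grip before lowering.

```bash
python3 - <<'E'
from h import *
im=read_camera("scene");s=sensors.state();t=s["tool_pos"];print(t)
y=cv2.inRange(cv2.cvtColor(im,cv2.COLOR_RGB2HSV),(18,120,50),(35,255,255));y[:, :330]=0;y[140:]=0;y[:,380:]=0
ys,xs=np.nonzero(y);print("yellow",len(xs),xs.min(),xs.max(),ys.min(),ys.max())
a=np.radians(-8.9);u=np.array([np.cos(a),np.sin(a)]);v=np.array([-u[1],u[0]])
for off in(-.006,-.0026,.002):
    for zb in(.0690,):
        c=t[:2]+off*u
        P=[[*(c+i*.0305*u+j*.02*v),zb+k] for i in(-1,1) for j in(-1,1) for k in(0,.041)]
        q=proj("scene",P);print(off,q.min(0).round(1),q.max(0).round(1))
E
```

```text
[0.46355246 0.38448402 0.08576092]
yellow 256 341 365 106 127
-0.006 [337.2  99.5] [364.7 129.2]
-0.0026 [337.8 100.3] [365.4 130.1]
0.002 [338.6 101.4] [366.4 131.3]
```

```bash
python3 -m handwheel '[{"rx":0,"ry":0,"rz":0,"x":0.0026,"y":-0.002,"z":0,"fingers":-0.5},{"rx":0,"ry":0,"rz":0,"x":0,"y":0,"z":-0.015,"fingers":-0.5},{"rx":0,"ry":0,"rz":0,"x":0,"y":0,"z":-0.015,"fingers":-0.5},{"rx":0,"ry":0,"rz":0,"x":0,"y":0,"z":-0.012,"fingers":-0.5},{"rx":0,"ry":0,"rz":0,"x":0,"y":0,"z":-0.008,"fingers":-0.5},{"rx":0,"ry":0,"rz":0,"x":0,"y":0,"z":-0.006,"fingers":-0.5},{"rx":0,"ry":0,"rz":0,"x":0,"y":0,"z":-0.004,"fingers":-0.5},{"rx":0,"ry":0,"rz":0,"x":0,"y":0,"z":-0.002,"fingers":-0.5},{"rx":0,"ry":0,"rz":0,"x":0,"y":0,"z":0,"fingers":-0.5},{"rx":0,"ry":0,"rz":0,"x":0,"y":0,"z":0,"fingers":-0.5}]'
```

```text
time: 6.93
tool_pos: [0.4671, 0.3809, 0.0236]
tool_rot: [-3.132, 0.243, -0.001]
ft_force: [-0.2, 1.1, 0.0]
finger_gap: 0.0384
gripper_force: 31.5
```

```bash
python3 -m handwheel '[{"rx":0,"ry":0,"rz":0,"x":0,"y":0,"z":-0.001,"fingers":-0.5},{"rx":0,"ry":0,"rz":0,"x":0,"y":0,"z":-0.001,"fingers":-0.5},{"rx":0,"ry":0,"rz":0,"x":0,"y":0,"z":0,"fingers":-0.5},{"rx":0,"ry":0,"rz":0,"x":0,"y":0,"z":0,"fingers":-0.5}]'
```

```text
time: 7.27
tool_pos: [0.4672, 0.3811, 0.0226]
tool_rot: [-3.131, 0.243, -0.002]
ft_force: [-3.6, -2.3, 17.9]
finger_gap: 0.0392
gripper_force: 33.7
```

Contact at exactly the seated height (0.0226). Releasing and lifting straight up.

```bash
python3 -m handwheel '[{"rx":0,"ry":0,"rz":0,"x":0,"y":0,"z":0,"fingers":0.5},{"rx":0,"ry":0,"rz":0,"x":0,"y":0,"z":0,"fingers":0.5},{"rx":0,"ry":0,"rz":0,"x":0,"y":0,"z":0,"fingers":0.5},{"rx":0,"ry":0,"rz":0,"x":0,"y":0,"z":0,"fingers":0.5},{"rx":0,"ry":0,"rz":0,"x":0,"y":0,"z":0.01,"fingers":0.5},{"rx":0,"ry":0,"rz":0,"x":0,"y":0,"z":0.03,"fingers":0.5},{"rx":0,"ry":0,"rz":0,"x":0,"y":0,"z":0.035,"fingers":0.5},{"rx":0,"ry":0,"rz":0,"x":0,"y":0,"z":0.035,"fingers":1},{"rx":0,"ry":0,"rz":0,"x":0,"y":0,"z":0.035,"fingers":1},{"rx":0,"ry":0,"rz":0,"x":-0.02,"y":-0.03,"z":0.02,"fingers":1},{"rx":0,"ry":0,"rz":0,"x":-0.02,"y":-0.03,"z":0,"fingers":1},{"rx":0,"ry":0,"rz":0,"x":-0.02,"y":-0.03,"z":0,"fingers":1}]'
python3 - <<'E'
from h import *
a=read_camera("scene")[60:210,230:430]; b=read_camera("top")[130:280,60:260]
cv2.imwrite("pics/g3.png",cv2.resize(np.hstack([a,b]),None,fx=2,fy=2,interpolation=cv2.INTER_CUBIC)[:,:,::-1])
s=sensors.state();print(s["tool_pos"],s["q"].round(2))
E
```

```text
time: 8.27
tool_pos: [0.4067, 0.2903, 0.1881]
tool_rot: [-3.13, 0.242, -0.005]
ft_force: [-0.1, -0.3, -0.2]
finger_gap: 0.0851
gripper_force: 0.0
[0.40313657 0.28711089 0.18690158] [ 0.5   0.37  1.71 -0.    1.06  2.23]
```

View pics/g3.png

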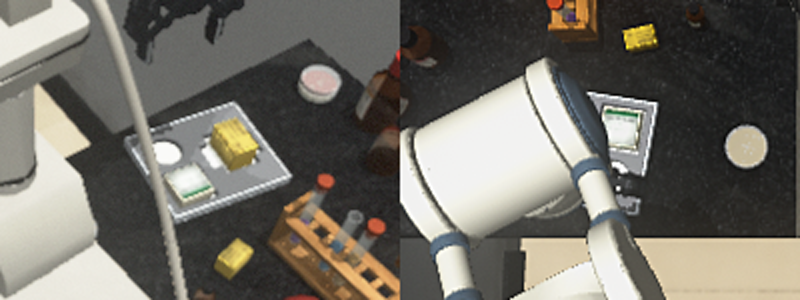

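The carton sits flat in the oblong cut-out (scene about (348,131)). Next is the canister, going to its front with the tool tilted slightly so the body leans back from the microscope.

```bash
python3 -m handwheel '[{"rx":0,"ry":0,"rz":0.019,"x":-0.004,"y":-0.034,"z":-0.004,"fingers":0.4},{"rx":0,"ry":0,"rz":0.019,"x":-0.004,"y":-0.034,"z":-0.004,"fingers":0.4},{"rx":0,"ry":0,"rz":0.019,"x":-0.004,"y":-0.034,"z":-0.004,"fingers":0.4},{"rx":0,"ry":0,"rz":0.019,"x":-0.004,"y":-0.034,"z":-0.004,"fingers":0.4},{"rx":0,"ry":0,"rz":0.019,"x":-0.004,"y":-0.034,"z":-0.004,"fingers":0.4},{"rx":0,"ry":0,"rz":0.019,"x":-0.004,"y":-0.034,"z":-0.004,"fingers":0.4},{"rx":0,"ry":0,"rz":0.019,"x":-0.004,"y":-0.034,"z":-0.004,"fingers":0.4},{"rx":0,"ry":0,"rz":0.019,"x":-0.004,"y":-0.034,"z":-0.004,"fingers":0.4},{"rx":0,"ry":-0.1,"rz":0,"x":0.008,"y":0,"z":0,"fingers":0.4},{"rx":0,"ry":-0.1,"rz":0,"x":0.008,"y":0,"z":0,"fingers":0.4},{"rx":0,"ry":0,"rz":0,"x":0,"y":0,"z":0,"fingers":0.4},{"rx":0,"ry":0,"rz":0,"x":0,"y":0,"z":0,"fingers":0.4}]'
python3 - <<'E'
from h import *
s=sensors.state();print(s["tool_pos"],s["q"].round(2),R.from_rotvec(s["tool_rot"]).as_matrix().round(3).tolist(),s["finger_gap"])
a=read_camera("scene")[60:260,100:300]; b=read_camera("top")[110:310,170:370]
cv2.imwrite("pics/g4.png",cv2.resize(np.hstack([a,b]),None,fx=2,fy=2,interpolation=cv2.INTER_CUBIC)[:,:,::-1])
E
```

```text
time: 9.37
tool_pos: [0.39, 0.0188, 0.1545]
tool_rot: [-3.126, 0.006, -0.309]
ft_force: [0.2, 0.5, 0.4]
finger_gap: 0.0597
gripper_force: 0.0
[0.39001994 0.01884323 0.15452447] [-0.13  0.22  2.14  0.04  0.59  1.41] [[0.981, -0.004, 0.196], [-0.004, -1.0, 0.0], [0.196, -0.001, -0.981]] 0.059721705675342136
```

View pics/g4.png

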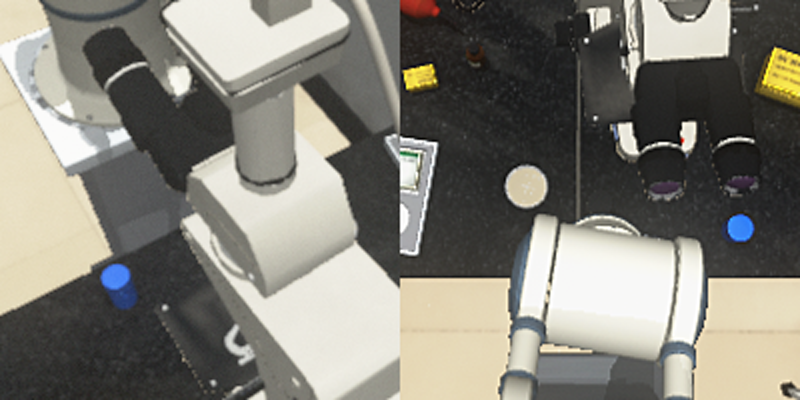

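The gripper is in front of the eyepieces (top about (290,202)) and clear of them. Descending in two stages.

```bash
python3 -m handwheel '[{"rx":0,"ry":0,"rz":0,"x":0.0058,"y":-0.001,"z":-0.018,"fingers":0.4},{"rx":0,"ry":0,"rz":0,"x":0.0058,"y":-0.001,"z":-0.018,"fingers":0.4},{"rx":0,"ry":0,"rz":0,"x":0.0058,"y":-0.001,"z":-0.018,"fingers":0.4},{"rx":0,"ry":0,"rz":0,"x":0.0058,"y":-0.001,"z":-0.018,"fingers":0.4},{"rx":0,"ry":0,"rz":0,"x":0.0058,"y":-0.001,"z":-0.018,"fingers":0.4},{"rx":0,"ry":0,"rz":0,"x":0,"y":0,"z":0,"fingers":0.4},{"rx":0,"ry":0,"rz":0,"x":0,"y":0,"z":0,"fingers":0.4}]'
```

```text
time: 10.05
tool_pos: [0.4199, 0.0143, 0.0637]
tool_rot: [-3.125, 0.004, -0.308]
ft_force: [-0.1, 0.3, 1.3]
finger_gap: 0.0599
gripper_force: 0.0
```

```bash
python3 -m handwheel '[{"rx":0,"ry":0,"rz":0,"x":0.005,"y":0,"z":-0.014,"fingers":0.4},{"rx":0,"ry":0,"rz":0,"x":0.005,"y":0,"z":-0.014,"fingers":0.4},{"rx":0,"ry":0,"rz":0,"x":0.005,"y":0,"z":-0.012,"fingers":0.4},{"rx":0,"ry":0,"rz":0,"x":0.002,"y":0,"z":-0.012,"fingers":0.4},{"rx":0,"ry":0,"rz":0,"x":0,"y":0,"z":0,"fingers":0.4},{"rx":0,"ry":0,"rz":0,"x":0,"y":0,"z":0,"fingers":0.4}]'
```

```text
time: 10.55
tool_pos: [0.4369, 0.0142, 0.0129]
tool_rot: [-3.125, 0.004, -0.312]
ft_force: [-0.3, -0.3, -0.1]
finger_gap: 0.0598
gripper_force: 0.0
```

```bash
python3 -m handwheel '[{"rx":0,"ry":0,"rz":0,"x":0,"y":0,"z":0,"fingers":-0.6},{"rx":0,"ry":0,"rz":0,"x":0,"y":0,"z":0,"fingers":-0.6},{"rx":0,"ry":0,"rz":0,"x":0,"y":0,"z":0,"fingers":-0.6},{"rx":0,"ry":0,"rz":0,"x":0,"y":0,"z":0,"fingers":-0.6},{"rx":0,"ry":0,"rz":0,"x":0,"y":0,"z":0,"fingers":-0.6},{"rx":0,"ry":0,"rz":0,"x":0,"y":0,"z":0,"fingers":-0.6},{"rx":0,"ry":0,"rz":0,"x":0,"y":0,"z":0,"fingers":-0.6},{"rx":0,"ry":0,"rz":0,"x":0,"y":0,"z":0,"fingers":-0.6}]' 30
```

```text
time: 11.22
tool_pos: [0.4372, 0.0138, 0.0132]
tool_rot: [-3.125, 0.005, -0.316]
ft_force: [-1.2, -1.0, 10.4]
finger_gap: 0.0336
gripper_force: 28.2
```

```bash
python3 -m handwheel '[{"rx":0,"ry":0,"rz":0,"x":0,"y":0,"z":0.02,"fingers":-0.6},{"rx":0,"ry":0,"rz":0,"x":-0.012,"y":0,"z":0.025,"fingers":-0.6},{"rx":0,"ry":0,"rz":0,"x":-0.012,"y":0,"z":0.025,"fingers":-0.6},{"rx":0,"ry":0,"rz":0,"x":0,"y":0.0317,"z":0,"fingers":-0.6},{"rx":0,"ry":0,"rz":0,"x":0,"y":0.0317,"z":0,"fingers":-0.6},{"rx":0,"ry":0,"rz":0,"x":0,"y":0.0317,"z":0,"fingers":-0.6},{"rx":0,"ry":0,"rz":0,"x":0,"y":0.0317,"z":0,"fingers":-0.6},{"rx":0,"ry":0,"rz":0,"x":0,"y":0.0317,"z":0,"fingers":-0.6},{"rx":0,"ry":0,"rz":0,"x":0.002,"y":0.0317,"z":0,"fingers":-0.6},{"rx":0,"ry":0,"rz":0,"x":0.002,"y":0.0317,"z":0,"fingers":-0.6},{"rx":0,"ry":0,"rz":0,"x":0.002,"y":0.0317,"z":0,"fingers":-0.6},{"rx":0,"ry":0,"rz":0,"x":0.001,"y":0.0317,"z":0,"fingers":-0.6}]'
python3 -m handwheel '[{"rx":0,"ry":0,"rz":0,"x":0,"y":0,"z":0,"fingers":-0.6},{"rx":0,"ry":0,"rz":0,"x":0,"y":0,"z":0,"fingers":-0.6},{"rx":0,"ry":0,"rz":0,"x":0,"y":0,"z":0,"fingers":-0.6}]'
python3 - <<'E'
from h import *
s=sensors.state();t=s["tool_pos"];print(t,R.from_rotvec(s["tool_rot"]).as_matrix().round(3).tolist())
im=read_camera("scene");a=im[70:190,260:420]
cv2.imwrite("pics/g5.png",cv2.resize(a,None,fx=4.8,fy=4.8,interpolation=cv2.INTER_CUBIC)[:,:,::-1])
zb=t[2]-.0132
for z in(zb,zb+.058): print(proj("scene",[[t[0]-.005,t[1],z]]))
E
```

```text
time: 12.22
tool_pos: [0.4197, 0.3007, 0.083]
tool_rot: [-3.126, 0.005, -0.315]
ft_force: [1.0, -1.5, -0.7]
finger_gap: 0.0337
gripper_force: 30.0
time: 12.47
tool_pos: [0.4195, 0.2987, 0.0825]
tool_rot: [3.126, -0.004, 0.313]
ft_force: [-0.4, -0.7, -0.7]
finger_gap: 0.0339
gripper_force: 30.0
[0.41946656 0.29871836 0.08250407] [[0.98, -0.003, 0.198], [-0.003, -1.0, -0.0], [0.198, -0.0, -0.98]]
[[314.87896282 121.90532683]]
[[318.1295188  106.81704066]]
```

View pics/g5.png

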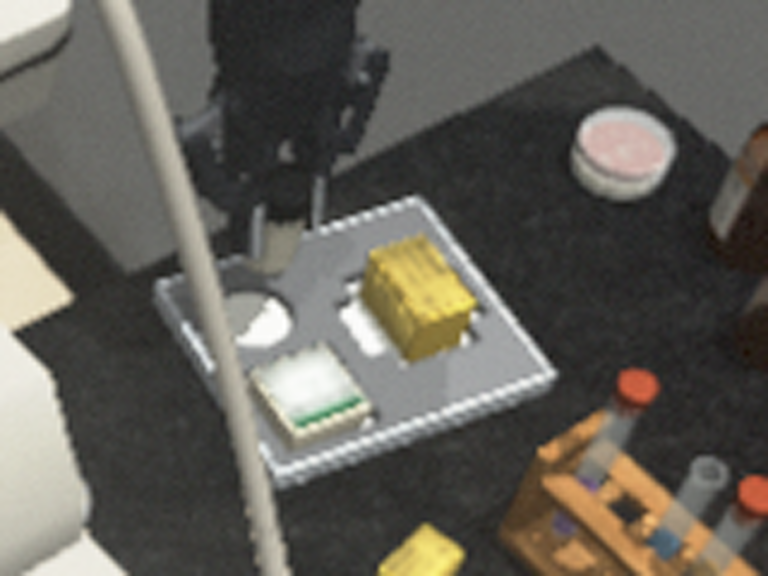

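The canister is upright in the grip (scene about (317,122)). The camera offset at the canister matches the one at the tray, so they line up. Lowering.

```bash
python3 -m handwheel '[{"rx":0,"ry":0,"rz":0,"x":0.0005,"y":0.0008,"z":-0.015,"fingers":-0.6},{"rx":0,"ry":0,"rz":0,"x":0,"y":0,"z":-0.015,"fingers":-0.6},{"rx":0,"ry":0,"rz":0,"x":0,"y":0,"z":-0.012,"fingers":-0.6},{"rx":0,"ry":0,"rz":0,"x":0,"y":0,"z":-0.008,"fingers":-0.6},{"rx":0,"ry":0,"rz":0,"x":0,"y":0,"z":-0.006,"fingers":-0.6},{"rx":0,"ry":0,"rz":0,"x":0,"y":0,"z":-0.004,"fingers":-0.6},{"rx":0,"ry":0,"rz":0,"x":0,"y":0,"z":-0.002,"fingers":-0.6},{"rx":0,"ry":0,"rz":0,"x":0,"y":0,"z":0,"fingers":-0.6},{"rx":0,"ry":0,"rz":0,"x":0,"y":0,"z":0,"fingers":-0.6}]'
```

```text
time: 13.27
tool_pos: [0.4206, 0.2999, 0.0206]
tool_rot: [-3.125, 0.005, -0.314]
ft_force: [-0.5, -0.2, -1.1]
finger_gap: 0.034
gripper_force: 30.0
```

```bash
python3 -m handwheel '[{"rx":0,"ry":0,"rz":0,"x":0,"y":0,"z":-0.001,"fingers":-0.6},{"rx":0,"ry":0,"rz":0,"x":0,"y":0,"z":0,"fingers":-0.6},{"rx":0,"ry":0,"rz":0,"x":0,"y":0,"z":0,"fingers":-0.6},{"rx":0,"ry":0,"rz":0,"x":0,"y":0,"z":0,"fingers":-0.6}]'
```

```text
time: 13.6
tool_pos: [0.4205, 0.3, 0.0194]
tool_rot: [-3.125, 0.005, -0.314]
ft_force: [-0.3, -0.2, -0.4]
finger_gap: 0.0333
gripper_force: 30.0
```

```bash
python3 -m handwheel '[{"rx":0,"ry":0,"rz":0,"x":0,"y":0,"z":-0.001,"fingers":-0.6},{"rx":0,"ry":0,"rz":0,"x":0,"y":0,"z":0,"fingers":-0.6},{"rx":0,"ry":0,"rz":0,"x":0,"y":0,"z":0,"fingers":-0.6}]'
```

```text
time: 13.85
tool_pos: [0.4207, 0.2997, 0.0189]
tool_rot: [-3.125, 0.005, -0.315]
ft_force: [-0.8, -5.1, 15.5]
finger_gap: 0.0336
gripper_force: 28.2
```

Contact at the seated height. Releasing and backing out along the tool axis.

```bash
python3 -m handwheel '[{"rx":0,"ry":0,"rz":0,"x":0,"y":0,"z":0,"fingers":0.2},{"rx":0,"ry":0,"rz":0,"x":0,"y":0,"z":0,"fingers":0.4},{"rx":0,"ry":0,"rz":0,"x":0,"y":0,"z":0,"fingers":0.4},{"rx":0,"ry":0,"rz":0,"x":0,"y":0,"z":0,"fingers":0.4},{"rx":0,"ry":0,"rz":0,"x":-0.002,"y":0,"z":0.01,"fingers":0.4},{"rx":0,"ry":0,"rz":0,"x":-0.004,"y":0,"z":0.02,"fingers":0.4},{"rx":0,"ry":0,"rz":0,"x":-0.005,"y":0,"z":0.03,"fingers":0.4},{"rx":0,"ry":0,"rz":0,"x":-0.005,"y":0,"z":0.035,"fingers":0.4},{"rx":0,"ry":0,"rz":0,"x":-0.005,"y":0,"z":0.035,"fingers":0.4},{"rx":0,"ry":0,"rz":0,"x":-0.002,"y":-0.03,"z":0.03,"fingers":0.4},{"rx":0,"ry":0,"rz":0,"x":0,"y":-0.035,"z":0.02,"fingers":0.4},{"rx":0,"ry":0,"rz":0,"x":0,"y":-0.035,"z":0,"fingers":0.4}]'
python3 -m handwheel '[{"rx":0,"ry":0,"rz":0,"x":0,"y":-0.035,"z":0,"fingers":0.4},{"rx":0,"ry":0,"rz":0,"x":0,"y":-0.035,"z":0,"fingers":0.4},{"rx":0,"ry":0,"rz":0,"x":0,"y":-0.035,"z":0,"fingers":0.4},{"rx":0,"ry":0,"rz":0,"x":0,"y":0,"z":0,"fingers":0.4},{"rx":0,"ry":0,"rz":0,"x":0,"y":0,"z":0,"fingers":0.4}]'
python3 - <<'E'
from h import *
a=read_camera("scene")[80:190,260:400]; b=read_camera("top")[140:250,100:240]
cv2.imwrite("pics/g6.png",cv2.resize(np.hstack([a,b]),None,fx=2.85,fy=2.85,interpolation=cv2.INTER_CUBIC)[:,:,::-1])
E
```

```text
time: 14.85
tool_pos: [0.3984, 0.2008, 0.202]
tool_rot: [-3.122, 0.001, -0.323]
ft_force: [1.9, -0.2, 1.0]
finger_gap: 0.0598
gripper_force: 0.0
time: 15.27
tool_pos: [0.3973, 0.0939, 0.1983]
tool_rot: [-3.125, 0.011, -0.314]
ft_force: [0.3, 0.7, -0.4]
finger_gap: 0.0592
gripper_force: 0.0
```

View pics/g6.png

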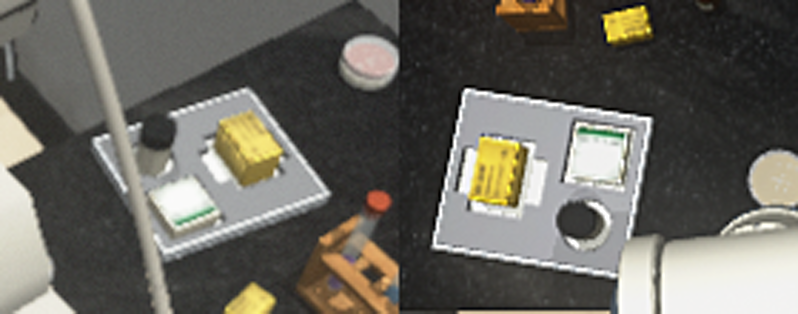

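The tray shows the carton along tray x in the oblong cut-out, the canister upright with its lid up in the round one, and the coverslip box still in place. One numeric check against the seated predictions before handing in.

```bash
python3 - <<'E'
from h import *
im=read_camera("top")
print("lid exp",proj("top",[[.4155,.2997,.064]]),"seen ~(162.4,217.0)")
y=cv2.inRange(cv2.cvtColor(im,cv2.COLOR_RGB2HSV),(18,110,70),(35,255,255))[180:225,115:155]
k=max(cv2.findContours(y,0,1)[0],key=cv2.contourArea);r=cv2.minAreaRect(k);print(np.array(r[0])+[115,180],r[1:],[np.linalg.norm(a-b).round(4) for Q in[[ray("top",p+[115,180],.047) for p in cv2.boxPoints(r)]] for a,b in zip(Q,Q[1:])])
print("carton top exp",proj("top",[[.4622,.3833,.047]]))
E
```

```text
lid exp [[161.81336015 216.85601004]] seen ~(162.4,217.0)
[134.5 200. ] ((17.454336166381836, 22.553354263305664), 11.309932708740234) [np.float64(0.0609), np.float64(0.0477), np.float64(0.0608)]
carton top exp [[132.74975933 199.92635166]]
```

```bash
python3 -c "
from bench import bot; print(bot.hand_in())"
```

```text
the job is handed in; nothing more can be done
None
```

The carton lies flat in the oblong cut-out and the canister stands upright, lid up, in the round one, both down on the floor; the job was handed in after about 15 s of robot time, with the gripper clear of everything.

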